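# Empty the gate hopper into the tub and latch its trap-door

### The job

Swing the hopper's trap-door bottom open with the red-handled lever so that all four mouldings drop into the blue tub below. Then bring the lever back to shut the door fully and slide the yellow-knobbed latch across the lever, fully home, so that the door is locked shut. Leave the mouldings in the tub, do not disturb the flask, the mug or the cutters, and let go of everything.

Things in the scene. Friction and masses are not known exactly. Their poses are not given: they have to be found in the camera images.
- hopper: Blue open-topped box, 130 (x) by 180 (y) mm, walls 5 mm, 182 to 250 mm above the table, bolted down on four 15 mm legs (x +-62, y +-112 mm). Origin on the table under the box's middle, z up, -x towards the robot. Its bottom is the trap-door. A steel ledge (x -65 to -29, y 15 to 120 mm, top 254 mm up) carries the latch; its guide at y = 113 mm rises to 273 mm.
- tub_in (a point): Centre of the inner floor of the blue open tub (210 by 200 mm, 70 mm tall, walls 4 mm, sides along the hopper's axes) that is fixed between the legs under the hopper, 35 mm from the hopper's origin towards +x.
- door (a joint): Trap-door angle, rad: 0 shut (level), 1.05 open (stop). Plate 123 by 168 mm hinged along hopper y through door_hinge; its free edge, at +x, swings down. The lever is rigid with it: upright when shut, its top tips to hopper +x on opening. Stiff hinge (0.4 N m friction): stays where left; 2 to 6 N at the handle moves it. Mouldings slide off before the stop. Starts shut or nearly.
- door_hinge (a point): Fixed point on the door's hinge axis, 180 mm above the table, at hopper x = -62, y = 0. Axes as the hopper's.
- lever_handle (a point): Middle of the red lever handle: a round bar, 22 mm diameter, 70 mm long, along the hinge axis (hopper y 134 to 204 mm), 125 mm from that axis: straight above it when shut, 1.05 rad over towards +x when open. It sticks out sideways from the dark flat lever (10 by 8 mm, hopper y 126 to 134). Free space around: push it from either side or pinch it from above.
- latch (a joint): Travel of the latch bolt along hopper +y, m: 0 drawn back, 0.045 home (stop). 2 N of friction; stays where left. Starts at 0 to 0.012, clear of the lever. Home, its round bolt (14 mm) lies across the +x side of the shut lever, 82 mm above the hinge, 3 mm of play, and blocks it. If the lever is not nearly upright the bolt hits it and cannot pass.
- latch_knob (a point): Point on the axis of the yellow upright latch knob, 18 mm in diameter; it stands on the bolt (bolt axis 25 mm below this point) and its top is 15 mm above this point. At hopper x = -47, y = 50 mm plus the latch travel, 287 mm above the table. Push it along +y.
- plug0: Black moulding with a red round nose, 70 mm long (along its x, nose at +x), with two square 26 mm flanges; about 35 g. Origin at its middle. Starts lying on the trap-door inside the hopper.
- plug1: Black moulding with a red round nose, 70 mm long (along its x, nose at +x), with two square 26 mm flanges; about 35 g. Origin at its middle. Starts lying on the trap-door inside the hopper.
- plug2: Black moulding with a red round nose, 70 mm long (along its x, nose at +x), with two square 26 mm flanges; about 35 g. Origin at its middle. Starts lying on the trap-door inside the hopper.
- plug3: Black moulding with a red round nose, 70 mm long (along its x, nose at +x), with two square 26 mm flanges; about 35 g. Origin at its middle. Starts lying on the trap-door inside the hopper.
- flask: Pink drinking flask, 66 mm diameter, 190 mm tall, upright. Origin under its middle. Leave alone.
- mug: Light blue mug, 80 mm diameter, 85 mm tall, upright, handle at its +y. Origin under its middle. Leave alone.
- cutters: Side cutters with red grips lying flat, about 130 mm long, 60 mm wide, 12 mm thick, jaws at +x. Origin under the joint of the jaws. Leave alone.
Not all that is in view belongs to the job. What is shaped like the plug3 but orange or turquoise is not meant.

How it is judged:
By the outcome, as a careful person would: the job done as asked, in the order asked, and still so for the second after the job is handed in, with the robot touching nothing.
It also fails if it takes over 48 s, if anything falls off the work surface, if the arm or the gripper's body presses on something with over 40 N, if the wrist force passes 120 N, or if a joint passes its speed limit or range.

### The arm

A 7-joint arm with a two-finger parallel gripper is mounted at the origin on the work surface. World frame = base frame: x ahead of the robot, y to its left, z up, the work surface at z = 0. Lengths are in m, angles in rad, forces in N, time in s.
With the tool pointing down it reaches from about 0.425 to 0.925 m from the base axis. Payload 6.8 kg.
Tool frame: the origin (TCP) lies at the very end of the fingers, on their centre line; the grasp point (between the pads) lies 19 mm behind it (r.grip_point_offset is the distance from the TCP to the grasp point, in m); z points along the fingers, y is the line along which they close (so a half turn about z gives the same grasp; the last joint's range is limited). The gripper opens to 85 mm and grips with 20 to 120 N. Pads are 22 mm wide; open, the fingers measure 114 mm over their backs; the gripper's body (76 mm by 85 mm) begins 54 mm behind the grasp point. The pads swing forward as they close: fully open they stand 13 mm farther back than shut.
Start: joints at [-1.237, 0.477, 0.022, 1.555, -0.011, 1.109, -0.083], TCP at [0.289, 0.61, 0.231] pointing down, gripper open.
Joint ranges: [-2.96, 2.96], [-0.34, 2.1], [-1.41, 1.46], [0.24, 2.44], [-1.37, 4.51], [0.17, 1.92], [-2.96, 2.96]. Speed limits (rad/s): [2.39, 2.39, 3.14, 3.14, 3.14, 3.14, 3.14].

### API

Orientations are given as a rotation vector (axis times angle).
In Python, from bench import status, eyes, r gives the robot as it stands.
- The arm moves only by the shell command python3 -m crank 'ROWS' [OPENING] [FORCE]. ROWS is JSON, a list of rows, each a list of 6 numbers: the shift along the tool's x, y, z normalised to -1 to 1, where 1 is 0.02 m, then the turn, a rotation vector about the tool's x, y, z normalised to -1 to 1, where 1 is 45 degrees. A call has 1 to 12 rows; each row shifts and turns the commanded pose from where the row before left it, along the tool's axes as they then stand; what a row does not reach is not made up. A row lasts 1/10 s, in which the tool goes at most 50 mm and 8.59 degrees, less where a joint would pass 70% of its speed; a pose out of reach is approached as far as the arm can. A call with a number of a shift or a turn outside -1 to 1 is refused whole. A call with a gripper value outside its range is refused whole. OPENING is the opening, from 0 (shut) to 1 (fully open), set as the call begins (- or left out, the last holds). The fingers move at their own pace and stop on an object; FORCE is the grip in N (left out, the last holds). Time passes only in rows, so rows that do not move let the fingers close. It gives the time, the measured TCP pose, the force, the opening and the grip force at its end, in the units of the state.
- status.get_obs(): the state, without advancing time (a new reading comes with each control period).
- eyes.grab_frame(name): name is "side" or "top"; returns a dict with "image" (384x512x3 uint8, red, green, blue), "depth" (384x512 float32, m along the optical axis (not along the pixel's ray), 0 where there is no reading), "fovy" (degrees; the focal length in pixels is half the picture's height over the tangent of half this angle, whatever the lens; pixels are square), "cx", "cy" (the principal point, pixels), "world_to_cam" (4x4, takes a point from world to camera coordinates). Camera axes: x right, y up, looking along -z (the intrinsics and any distortion apply to the point x, -y, -z); pixel columns grow to the right and rows downward; lengths in m; the calibration is good to about 2 mm. A picture is of the moment at which its call begins.
- r.hand_in(): hands the job in; it is judged then, once.
The state is a dict: "clock": time; "joints": joint angles; "qvel": joint speeds; "tau": joint torques, N m; "tcp_pos": TCP position; "orientation": TCP orientation; "contact_force": force on the tool from outside, world axes, zero at the start; "moment": the same for the moment, N m; "grip_width": finger opening in m; "gripper_force": force on a finger pad.
Only numpy, scipy, OpenCV 4.12 (cv2) and the standard library are available. Lean on these libraries where they do the work, as an engineer would, in place of code of your own. Each camera call takes 0.05 s, during which the arm holds its last target. There are 200 camera calls.

## Working session

There is one attempt and no reset: what is moved stays moved. The work goes in short steps, Python scripts to look and compute and a shell command to move; the robot and the scene stay as the last step left them, time stands still between calls to the robot, and variables do not carry over. Pictures are saved under pics/ and viewed, at most 10 in all, crops included, and the job is handed in when it is done.

```bash
mkdir -p pics; ls; python3 - <<'E'
from bench import status, eyes, r
import cv2,numpy as np
o=status.get_obs(); print(o['clock'],o['tcp_pos'],o['orientation'],o['grip_width'])
for n in('side','top'):
    f=eyes.grab_frame(n); np.savez(f'{n}0.npz',**f); print(n,f['fovy'],f['cx'],f['cy'],f.keys(),f['world_to_cam'].round(3).tolist())
    cv2.imwrite(f'pics/{n}0.png',f['image'][:,:,::-1])
E
```

```text
pics
0.0 [0.28837664 0.60965674 0.23032148] [-6.88274739e-01 -3.06502790e+00  2.82800959e-03] 0.08548783565448394
side 52.41906808969728 253.80964146195032 186.6051087178342 dict_keys(['image', 'depth', 'fovy', 'cx', 'cy', 'world_to_cam']) [[0.969, -0.246, 0.012, -0.513], [0.14, 0.588, 0.796, -0.203], [-0.203, -0.77, 0.605, -1.245], [0.0, 0.0, 0.0, 1.0]]
top 54.074485013521496 258.6829018229154 189.56868264094106 dict_keys(['image', 'depth', 'fovy', 'cx', 'cy', 'world_to_cam']) [[-0.009, -1.0, 0.019, -0.009], [0.998, -0.007, 0.065, -0.55], [-0.064, 0.02, 0.998, -1.326], [0.0, 0.0, 0.0, 1.0]]
```

View pics/side0.png

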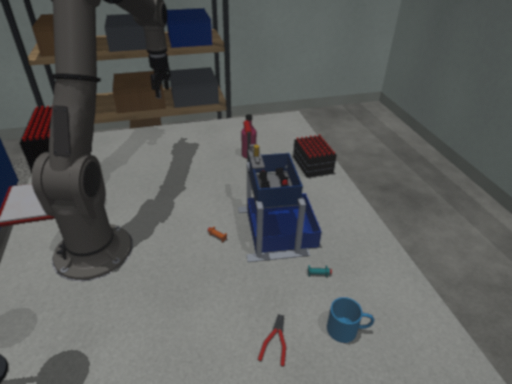

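View pics/top0.png

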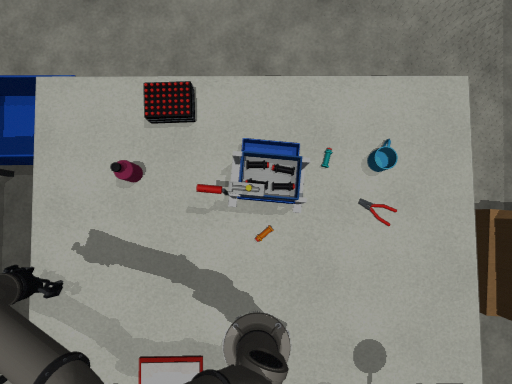

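The side view shows the hopper around (275,180) with the flask behind it. The top view shows the red handle at (209,188), the yellow knob at (249,188), the hopper rim spanning about (240–300, 140–203), and the flask at (127,171).

```bash
cat > h.py <<'E'
import numpy as np,cv2
from bench import status,eyes,r
def cloud(f):
    h,w=f['depth'].shape; F=h/2/np.tan(np.radians(f['fovy'])/2)
    v,u=np.mgrid[:h,:w]; d=f['depth']
    p=np.stack([(u-f['cx'])*d/F,-(v-f['cy'])*d/F,-d],-1)
    T=np.linalg.inv(f['world_to_cam']); return p@T[:3,:3].T+T[:3,3]
def masks(f):
    H=cv2.cvtColor(f['image'],cv2.COLOR_RGB2HSV); h,s,v=[H[...,i].astype(int) for i in range(3)]
    return dict(red=((h<6)|(h>174))&(s>170)&(v>90), yel=(h>20)&(h<35)&(s>120)&(v>80), blue=(h>100)&(h<125)&(s>120))
E
python3 - <<'E'
from h import *
for n in('top','side'):
    f=dict(np.load(n+'0.npz')); P=cloud(f); m=masks(f)
    reg=(P[...,0]>.3)&(P[...,0]<.8)&(P[...,2]>.26)&(np.abs(P[...,1])<.35)
    for c in('red','yel'):
        k=m[c]&reg; q=P[k]; vu=np.argwhere(k)
        if len(q): print(n,c,len(q),vu.mean(0),q.mean(0).round(4),q.min(0).round(4),q.max(0).round(4))
    k=m['blue']&(P[...,2]>.235)&(P[...,2]<.262)&(np.abs(P[...,1])<.35)&(P[...,0]<.8)
    q=P[k]; print(n,'rim',len(q),cv2.minAreaRect(q[:,:2].astype(np.float32)),q[:,2].mean())
    if n=='top':
        k=m['red']&reg; q=P[k][:,:2]; c=q-q.mean(0); print('handle dir',np.linalg.svd(c)[2][0])
        k=m['red']&(P[...,2]<.26)&(P[...,2]>.15)&(np.abs(P[...,1])<.3); print('noses',k.sum())
E
```

```text
top red 169 [188.50887574 209.56213018] [0.5344 0.1295 0.3205] [0.4635 0.0133 0.3073] [0.5452 0.1638 1.3588]
top yel 30 [187.5        248.33333333] [0.5378 0.0213 0.3018] [0.5305 0.0138 0.2876] [0.545  0.0279 0.3052]
top rim 351 ((0.5793526768684387, -0.04221142828464508), (0.17969851195812225, 0.13013792037963867), 84.25357055664062) 0.2484865387369225
handle dir [-0.18303716 -0.983106  ]
noses 25
side red 36 [125.97222222 247.02777778] [0.5341 0.1245 0.3155] [0.5253 0.0955 0.313 ] [0.5424 0.1594 0.3181]
side yel 26 [148.38461538 256.07692308] [0.5369 0.0172 0.2948] [0.5305 0.0117 0.2709] [0.5434 0.0269 0.3041]
side rim 239 ((0.5756519436836243, -0.049762725830078125), (0.17141151428222656, 0.1267290711402893), 84.25126647949219) 0.24453143637373098
```

Hopper at (0.579, −0.042), yaw −5.75°. The rim measures 180 × 130 mm, and the handle and knob land where the geometry predicts, with the latch at about 8 mm. I'll lift and turn so that tool x = hopper y, tool y = hopper x.

```bash
python3 -m crank '[[0,0,-0.85,0,0,0.156],[0,0,-0.85,0,0,0.156],[0,0,-0.85,0,0,0.156],[0,0,-0.85,0,0,0.156],[0,0,-0.85,0,0,0.156],[0,0,-0.85,0,0,0.156],[0,0,-0.85,0,0,0.156],[0,0,-0.85,0,0,0.156],[0,0,-0.85,0,0,0.156],[0,0,-0.85,0,0,0.156],[0,0,0,0,0,0]]' 0.55 20
cat >> h.py <<'E'
from scipy.spatial.transform import Rotation as R
C=np.array([.579,-.042]); A=np.radians(-5.75); HX=np.array([np.cos(A),np.sin(A)]); HY=np.array([-HX[1],HX[0]])
def rep():
    o=status.get_obs(); p=o['tcp_pos']; d=p[:2]-C; M=R.from_rotvec(o['orientation']).as_matrix()
    print('t',round(o['clock'],2),'hop x,y,z mm',(np.array([d@HX,d@HY,p[2]])*1000).round(1),'toolx az',np.degrees(np.arctan2(M[1,0],M[0,0])).round(2),'toolz',M[:,2].round(3),'F',np.round(o['contact_force'],1),'w',round(o['grip_width'],4))
E
python3 -c "from h import *;rep()"
```

```text
clock: 1.2
tcp_pos: [0.289, 0.6109, 0.4034]
orientation: [-2.326, -2.11, -0.005]
contact_force: [0.7, 0.4, -0.5]
grip_width: 0.0469
gripper_force: 0.0
t 1.2 hop x,y,z mm [-354.   620.6  403.4] toolx az 84.43 toolz [ 0.001  0.003 -1.   ] F [ 0.7  0.4 -0.5] w 0.0469
```

```bash
python3 -m crank '[[-0.94,0.61,0,0,0,0],[-0.94,0.61,0,0,0,0],[-0.94,0.61,0,0,0,0],[-0.94,0.61,0,0,0,0],[-0.94,0.61,0,0,0,0],[-0.94,0.61,0,0,0,0],[-0.94,0.61,0,0,0,0],[-0.94,0.61,0,0,0,0],[-0.94,0.61,0,0,0,0],[-0.94,0.61,0,0,0,0],[-0.94,0.61,0,0,0,0],[-0.94,0.61,0,0,0,0]]' 
python3 -m crank '[[-0.94,0.61,0,0,0,0],[-0.94,0.61,0,0,0,0],[-0.94,0.61,0,0,0,0],[-0.94,0.61,0,0,0,0],[-0.94,0.61,0,0,0,0],[-0.94,0.61,0,0,0,0],[-0.94,0.61,0,0,0,0],[-0.94,0.61,0,0,0,0],[-0.94,0.61,0,0,0,0],[-0.94,0.61,0,0,0,0],[-0.94,0.61,0,0,0,0],[0,0,0,0,0,0]]' >/dev/null
python3 -c "from h import *;rep()"
```

```text
clock: 2.4
tcp_pos: [0.4133, 0.3698, 0.4014]
orientation: [-2.325, -2.112, -0.0]
contact_force: [0.3, 0.2, -0.6]
grip_width: 0.0471
gripper_force: 0.0
t 3.6 hop x,y,z mm [-70.3 184.2 401.6] toolx az 84.17 toolz [ 0.001 -0.001 -1.   ] F [-0.3 -0.1 -0. ] w 0.047
```

```bash
python3 -m crank '[[-0.75,0.4,0,0,0,0],[0,0,0.8,0,0,0],[0,0,0.8,0,0,0],[0,0,0.8,0,0,0],[0,0,0.8,0,0,0],[0,0,0.7,0,0,0],[0,0,0.7,0,0,0],[0,0,0.6,0,0,0],[0,0,0.6,0,0,0],[0,0,0,0,0,0],[0,0,0,0,0,0]]' >/dev/null
python3 - <<'E'
from h import *
rep()
f=eyes.grab_frame('side'); cv2.imwrite('pics/s1.png',cv2.resize(f['image'][90:270,180:360,::-1],None,fx=3,fy=3,interpolation=2))
E
```

```text
t 4.7 hop x,y,z mm [-63.7 173.6 285.3] toolx az 84.48 toolz [-0. -0. -1.] F [0.8 0.5 0.2] w 0.0472
```

View pics/s1.png

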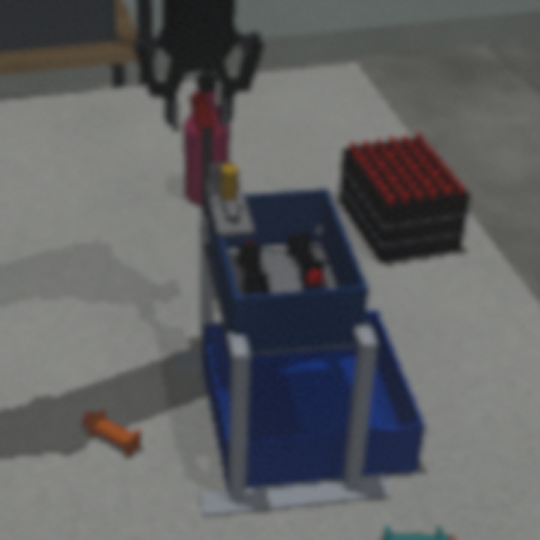

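The fingers straddle the handle (crop around (200,100)), clear of the hopper, and the knob is at (230,180). Now the opening arc.

```bash
python3 -m crank '[[-0.2,0.35,0,0,0,0],[0,0.35,0,0,0,0],[0,0.63,0.03,0,0,0],[0,0.62,0.1,0,0,0],[0,0.61,0.16,0,0,0],[0,0.59,0.22,0,0,0],[0,0.56,0.27,0,0,0],[0,0.54,0.33,0,0,0],[0,0.5,0.38,0,0,0],[0,0.46,0.43,0,0,0],[0,0.41,0.47,0,0,0],[0,0,0,0,0,0]]'
python3 -c "from h import *;rep()"
```

```text
clock: 5.95
tcp_pos: [0.6446, 0.122, 0.2355]
orientation: [-2.326, -2.111, 0.003]
contact_force: [0.4, 0.9, 0.4]
grip_width: 0.0473
gripper_force: 0.0
t 5.95 hop x,y,z mm [ 48.9 169.7 235.5] toolx az 84.46 toolz [-0.002 -0.001 -1.   ] F [0.4 0.9 0.4] w 0.0473
```

```bash
python3 -m crank '[[0,0.4,0.5,0,0,0],[0,0.25,0.35,0,0,0],[0,0,0,0,0,0],[0,0,0,0,0,0],[0,0,0,0,0,0]]'
python3 - <<'E'
from h import *
rep()
a=eyes.grab_frame('side'); b=eyes.grab_frame('top')
A=cv2.resize(a['image'][100:260,200:360,::-1],None,fx=2.4,fy=2.4,interpolation=2);B=cv2.resize(b['image'][110:240,180:310,::-1],(384,384),interpolation=2)
cv2.imwrite('pics/open.png',np.hstack([A,B]))
E
```

```text
clock: 6.45
tcp_pos: [0.655, 0.1215, 0.2187]
orientation: [-2.322, -2.11, 0.007]
contact_force: [-8.1, 0.8, -2.4]
grip_width: 0.047
gripper_force: 3.4
t 6.45 hop x,y,z mm [ 59.2 170.3 218.7] toolx az 84.51 toolz [-0.006 -0.    -1.   ] F [-8.1  0.8 -2.4] w 0.047
```

View pics/open.png

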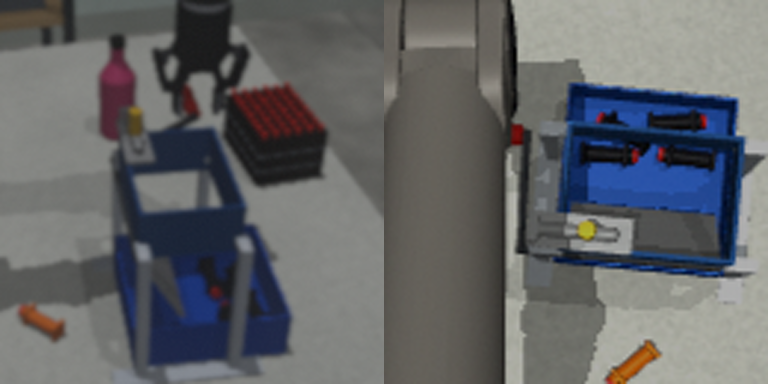

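The door hangs open (side crop, plate at (165,285)), and all four mouldings lie in the tub: noses in the top crop at about (603,118), (703,120), (635,155) and (662,155). Now I swing it back.

```bash
python3 -m crank '[[0,-0.7,0,0,0,0],[0,-0.7,0,0,0,0],[0,-0.37,-0.51,0,0,0],[0,-0.41,-0.47,0,0,0],[0,-0.46,-0.43,0,0,0],[0,-0.5,-0.38,0,0,0],[0,-0.54,-0.33,0,0,0],[0,-0.56,-0.27,0,0,0],[0,-0.59,-0.22,0,0,0],[0,-0.61,-0.16,0,0,0],[0,-0.62,-0.1,0,0,0],[0,0,0,0,0,0]]'
python3 -c "from h import *;rep()"
```

```text
clock: 7.75
tcp_pos: [0.5384, 0.1331, 0.2799]
orientation: [2.324, 2.111, 0.009]
contact_force: [4.0, -0.6, 0.9]
grip_width: 0.0468
gripper_force: 1.8
t 7.75 hop x,y,z mm [-58.  170.1 279.9] toolx az 84.5 toolz [ 0.006  0.002 -1.   ] F [ 4.  -0.6  0.9] w 0.0468
```

```bash
python3 -m crank '[[0,-0.5,-0.03,0,0,0],[0,-0.3,0,0,0,0],[0,-0.2,0,0,0,0],[0,0,0,0,0,0],[0,0,0,0,0,0]]'
python3 -c "from h import *;rep()"
```

```text
clock: 8.25
tcp_pos: [0.5216, 0.1344, 0.2795]
orientation: [2.322, 2.106, 0.013]
contact_force: [18.4, -0.4, -5.0]
grip_width: 0.0471
gripper_force: 9.2
t 8.25 hop x,y,z mm [-74.8 169.8 279.5] toolx az 84.43 toolz [ 0.011  0.    -1.   ] F [18.4 -0.4 -5. ] w 0.0471
```

Shut against the stop: the handle comes to x −62 at 18 N. I'll release it, rise, shut the fingers, and go behind the knob.

```bash
python3 -m crank '[[0,0.4,0,0,0,0],[0,0.4,0,0,0,0],[0,0,-0.8,0,0,0],[0,0,-0.8,0,0,0],[0,0,-0.8,0,0,0],[0,0,-0.8,0,0,0],[0,0,-0.8,0,0,0],[0,0,0,0,0,0]]' >/dev/null
python3 -c "from h import *;rep()"
python3 -m crank '[[-0.9,0.1,0,0,0,0],[-0.9,0.1,0,0,0,0],[-0.9,0.1,0,0,0,0],[-0.9,0.1,0,0,0,0],[-0.9,0.1,0,0,0,0],[-0.9,0.1,0,0,0,0],[-0.9,0.1,0,0,0,0],[-0.9,0.1,0,0,0,0],[-0.9,0,0,0,0,0],[0,0,0,0,0,0]]' 0 >/dev/null
python3 - <<'E'
from h import *
rep()
f=eyes.grab_frame('side'); P=cloud(f); m=masks(f)
for c in('red','yel'):
    k=m[c]&(P[...,2]>.272)&(P[...,2]<.33)&(abs(P[...,1])<.25)&(P[...,0]>.4)&(P[...,0]<.7)
    q=P[k]; d=q[:,:2]-C; print(c,len(q),(d@HX).mean(),(d@HY).mean(),(d@HY).min(),(d@HY).max(),q[:,2].max())
cv2.imwrite('pics/s2.png',cv2.resize(f['image'][90:270,180:360,::-1],None,fx=3,fy=3,interpolation=2))
E
```

```text
t 9.05 hop x,y,z mm [-63.  169.8 359.7] toolx az 84.49 toolz [ 0.001  0.001 -1.   ] F [ 0.2 -0.   0.2] w 0.0471
t 10.05 hop x,y,z mm [-48.    3.3 357.4] toolx az 84.15 toolz [-0.002 -0.001 -1.   ] F [-0.9 -0.2  0.2] w 0.0
red 26 -0.06401183231585005 0.1509168743112373 0.13407974997026803 0.17353820242360377 0.3170884699832859
yel 18 -0.047913133722736666 0.05504074174401544 0.0503048332261572 0.06298924118560066 0.3035392047751505
```

View pics/s2.png

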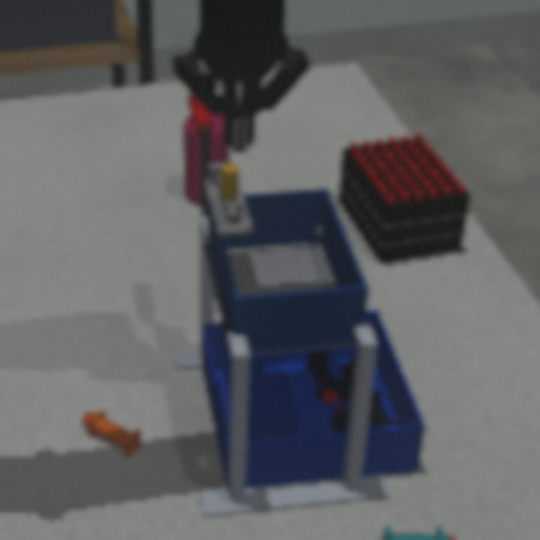

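The door is shut and empty (crop (285,265)), the lever is upright, the knob is at (230,180), and the mouldings are in the tub at (345,385). Descend behind the knob, then push.

```bash
python3 -m crank '[[0,0,0.8,0,0,0],[0,0.05,0.8,0,0,0],[0,0,0.8,0,0,0],[0,0,0.8,0,0,0],[0,0,0.6,0,0,0],[0,0,0,0,0,0],[0,0,0,0,0,0]]'
python3 -c "from h import *;rep()"
python3 -m crank '[[0.4,0,0,0,0,0],[0.4,0,0,0,0,0],[0.4,0,0,0,0,0],[0.4,0,0,0,0,0],[0.4,0,0,0,0,0],[0.4,0,0,0,0,0],[0.4,0,0,0,0,0],[0.4,0,0,0,0,0],[0.2,0,0,0,0,0],[0,0,0,0,0,0]]'
python3 -c "from h import *;rep()"
```

```text
clock: 10.8
tcp_pos: [0.5341, -0.0295, 0.2826]
orientation: [-2.325, -2.112, 0.0]
contact_force: [-0.5, -0.5, -0.4]
grip_width: -0.0
gripper_force: 0.0
t 10.8 hop x,y,z mm [-45.9   8.  282.6] toolx az 84.51 toolz [-0. -0. -1.] F [-0.5 -0.5 -0.4] w -0.0
clock: 11.8
tcp_pos: [0.5407, 0.0377, 0.2825]
orientation: [2.325, 2.111, -0.001]
contact_force: [0.3, -4.5, 2.6]
grip_width: -0.0
gripper_force: 1.6
t 11.8 hop x,y,z mm [-46.1  75.4 282.5] toolx az 84.48 toolz [ 0.    -0.001 -1.   ] F [ 0.3 -4.5  2.6] w -0.0
```

```bash
python3 -m crank '[[0.2,0,0,0,0,0],[0,0,0,0,0,0],[0,0,0,0,0,0]]'
python3 -c "from h import *;rep()"
```

```text
clock: 12.1
tcp_pos: [0.5407, 0.038, 0.2826]
orientation: [2.328, 2.106, -0.005]
contact_force: [-0.6, -11.5, 3.0]
grip_width: 0.0003
gripper_force: 5.6
t 12.1 hop x,y,z mm [-46.1  75.8 282.6] toolx az 84.28 toolz [-0.001 -0.004 -1.   ] F [ -0.6 -11.5   3. ] w 0.0003
```

It's at the stop: the force rose without any motion, and y matches full travel. Back away, rise, retreat and check.

```bash
python3 -m crank '[[-0.6,0,0,0,0,0],[-0.8,0,0,0,0,0],[0,0,-0.8,0,0,0],[0,0,-0.9,0,0,0],[0,0,-0.9,0,0,0],[0,0,-0.9,0,0,0],[-0.6,-0.6,-0.9,0,0,0],[-0.6,-0.6,-0.9,0,0,0],[-0.6,-0.6,-0.9,0,0,0],[-0.6,0,-0.6,0,0,0],[-0.6,0,0,0,0,0],[0,0,0,0,0,0]]' >/dev/null
python3 - <<'E'
from h import *
rep()
a=eyes.grab_frame('side'); b=eyes.grab_frame('top')
for f in(a,b):
  P=cloud(f); m=masks(f)
  for c in('red','yel'):
    k=m[c]&(P[...,2]>.272)&(P[...,2]<.33)&(abs(P[...,1])<.25)&(P[...,0]>.4)&(P[...,0]<.7)
    q=P[k]; d=q[:,:2]-C
    if len(q): print(c,len(q),(d@HX).mean(),(d@HY).mean(),(d@HY).min(),(d@HY).max(),q[:,2].max())
A=cv2.resize(a['image'][100:260,200:360,::-1],None,fx=2.4,fy=2.4,interpolation=2);B=cv2.resize(b['image'][110:240,180:310,::-1],(384,384),interpolation=2)
cv2.imwrite('pics/end.png',np.hstack([A,B]))
E
```

```text
t 13.3 hop x,y,z mm [-81.7 -10.6 418.1] toolx az 84.31 toolz [ 0. -0. -1.] F [0.1 0.1 0. ] w 0.0001
red 25 -0.06333766387755844 0.14956632262450317 0.13188458621335283 0.17770170014526213 0.3193379276047661
yel 26 -0.04765889533704079 0.08785074260127043 0.08202200537625577 0.09711360185191961 0.3040133716626683
red 166 -0.06274220791535481 0.16701651403125023 0.13370953018203588 0.20042833150188666 0.3206965789399556
yel 32 -0.047718600091561376 0.09420052809872567 0.08595926430144683 0.10238684419335622 0.30683442964446006
```

View pics/end.png

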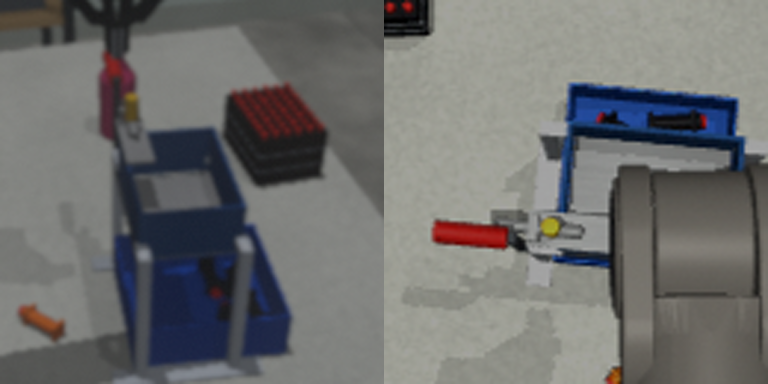

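The knob is at y ≈ 94–95 mm (home is 95) and the handle is upright at x −63. The door is level and the mouldings are still in the tub.

```bash
python3 -c "
from bench import r
print(r.hand_in())"
```

```text
the job is handed in; nothing more can be done
None
```

I handed the job in at about 13.4 s: all four mouldings are in the tub, the door is shut with the latch home across the lever, the robot is touching nothing, and I never went near the flask, mug or cutters.

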